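# Hardness check of a desiccator's door gasket

## Task

The door gasket of the small desiccator cabinet is due for its hardness check. Pull the cabinet's drop-front door down until it lies level on its stops, then take the hardness gauge out of its holder and set it upright on the ring printed on the gasket, its foot wholly inside the ring and flush on the rubber, pressing lightly (about 10 N). Finish while still holding it there, without letting go; leave the other things on the bench where they stand.

Things in the scene. Friction and masses are not known exactly. Their poses are not given: they have to be found in the camera images.
- cabinet: White desiccator cabinet on a grey base, 164 mm wide (y), 190 deep (x), flat top at z = 215 mm; fixed, slightly turned, in the gap left or right of the balance. Origin on the bench under the middle of its front face; x to its back, z up.
- door (a joint): Drop-front door: hinge line 8 mm in front of the cabinet's front face, 50 mm up. 0 = shut, upright; grows as the top comes forward and down; 1.571 = level on its stop brackets, inner face up. No latch. Damped hinges: tipped forward past about 0.15 rad it sinks open by its own weight in 2 to 5 s; helping it down by hand does no harm.
- door_lip (a point): Middle of the rounded edge (11 mm thick) of the door's pull lip, a strip 100 mm wide, 8 thick, continuing the door plate upwards: it stands 31 mm above the cabinet's top when shut, its edge 196 mm from the hinge line and 9 mm before the front face. Pinch it front to back from above or hook it from behind (cabinet top free for 130 mm behind it). Turns with the door.
- door_hinge (a point): Middle of the door's hinge line, turning with the door; hinge line along y. Shut: axes as the cabinet's (x to the back, z up). Open: x up, z towards the robot. The door is 164 mm wide, 165 mm from hinge line to upper edge (without lip).
- gasket_ring (a point): Centre of the thin white ring (inner diameter 24 mm) on the flat firm black gasket (bars 26 mm wide) inside the door, on the bar farthest from the hinge: 147 mm from the hinge line, 25 mm off the door's middle to the cabinet's +y side, on the rubber's surface (58 mm above the bench when open). Its x axis is the outward normal, up when open.
- gauge: Hand-held hardness gauge, 180 g, upright in its holder. Origin in the centre of the foot's flat face, z up along the handle. Upwards: steel foot 16 mm in diameter, stem 12 mm, white head 28 x 46 mm (x, y) from 24 to 66 mm with a display on its -x face, square black handle 30 x 30 mm from 66 to 114 mm (grip it, centre at 90 mm), cap to 117 mm.
- indenter (a joint): Sprung pin of the gauge: 0 = standing 2.5 mm out of the foot's face, 0.0025 = level with it. The spring takes 1 N at the start and 2.4 N more per mm. The pin dents the gasket a little, so that it reads about 0.0016 (at about 5 N) when the foot comes to lie flush; beyond that the foot carries the push, stiffly.
- holder: Fixed grey holder block, 64 x 74 mm, top at z = 40 mm, with two 6 mm rails and a foot plate 88 x 98 mm, in the other gap beside the balance. The gauge's head rests on its top, the foot hangs 24 mm down in a 24 mm bore (foot's face 16 mm above the bench): lift straight up at least 35 mm. Origin in the middle of its underside, on the bore's axis.
- amber_bottle: Small amber dropper bottle with black cap, 38 mm in diameter, 79 mm high, behind the holder; bystander. Origin in the middle of its underside.
- white_bottle: White plastic bottle, 52 mm in diameter, 91 mm high, behind the holder; bystander. Origin in the middle of its underside.
- timer: Flat white laboratory timer, 62 x 62 x 18 mm, in front of the balance; bystander. Origin in the middle of its underside.
- tape_roll: Roll of clear tape lying flat, 76 mm in diameter, 18 mm high, far left near the bench's front edge; bystander. Origin in the middle of its underside.
- balance_case (a point): Middle of the upper front edge of the fixed glass case of the balance that stands between the two gaps: case 200 mm wide, 240 deep behind this point, 370 mm high (a knob on top to 400), squarely facing the robot within 0.1 rad; its display panel, 110 mm high, reaches 150 mm in front of it. Keep the hand and what it carries clear of it: cross from side to side in front of it.

How it is judged:
On the way, in this order (a step that is already met when the one before it is completed fails the run):
1. the door is down, level on its stops, while the gauge still stands in its holder (value of joint door above 1.5 rad and z of gauge in the frame of holder below 0.022 m), for 0.2 s.
2. the gauge is lifted clear of its holder in the gripper (z of gauge in the frame of holder above 0.045 m and contact force between the fingers and gauge above 1 N and contact force between gauge and holder below 0.05 N), for 0.2 s.
At the end, for the whole second after the job is handed in: Door level (>1.5 rad); gripper holds the gauge at rest on the gasket: foot within 5 mm of the ring's centre, flush (1 mm) with indenter in over 1 mm, square within 0.06 rad, pressing with 5 to 20 N; the arm itself does not touch the door (value of joint door above 1.5 rad and horizontal distance between gauge and gasket_ring below 0.005 m and x of gauge in the frame of gasket_ring below 0.001 m and value of joint indenter above 0.001 m and angle between the z axis of gauge and the x axis of gasket_ring, either way round below 0.06 rad and contact force between gauge and door between 5 and 20 N and contact force between the fingers and gauge above 2 N and contact force between the arm and door below 0.5 N and linear speed of gauge below 0.01 m/s); the arm keeps its last pose, push and grip.
It fails at once if the gauge is rammed onto the door (over 40 N) (contact force between gauge and door above 40 N).
It fails at once if the gauge is dropped or knocked over (angle between gauge's own z axis and vertical above 0.8 rad).
It fails at once if a bystander is pushed away (distance of any of amber_bottle, white_bottle, timer, tape_roll from where it was at the start of the episode above 0.03 m).
It also fails if it takes over 72 s, if anything falls off the work surface, if the arm or the gripper's body presses on something with over 40 N, if the wrist force passes 120 N, or if a joint passes its speed limit or range.

## Robot

A 6-joint arm with a two-finger parallel gripper is mounted at the origin on a cart in front of the work surface, level with it; the furniture and walls round the work are solid. World frame = base frame: x ahead of the robot, y to its left, z up, the work surface at z = 0. Lengths are in m, angles in rad, forces in N, time in s.
With the tool pointing down it reaches from about 0.35 to 0.925 m from the base axis. Payload 6.4 kg.
Tool frame: the origin (TCP) lies midway between the tips of the shut fingers; the grasp point (between the pads) lies 19 mm behind it (bot.tcp_to_grasp is the distance from the TCP to the grasp point, in m); z points along the fingers, y is the line along which they close (so a half turn about z gives the same grasp; the last joint's range is limited). The gripper opens to 85 mm and grips with 20 to 120 N. Pads are 22 mm wide; open, the fingers measure 114 mm over their backs; the gripper's body (76 mm by 85 mm) begins 54 mm behind the grasp point. The pads swing forward as they close: fully open they stand 13 mm farther back than shut.
Start: joints at [1.102, 0.245, 1.558, -0, 1.339, -0.174], TCP at [0.189, 0.622, 0.231] pointing down, gripper open.
Joint ranges: [-3.13, 3.13], [-1.02, 2.26], [0.13, 2.54], [-0.95, 4.09], [0.21, 2.88], [-2.74, 2.74]. Speed limits (rad/s): [2.57, 2.57, 3.14, 3.14, 3.14, 3.14].

## Interface

Orientations are given as a unit quaternion [x, y, z, w].
In Python, from rig import bot, status, grab_frame gives the robot as it stands (bot), with the cameras as plain functions and the readings (status).
- The arm moves only by the shell command python3 drive.py 'ROWS' [FORCE]. ROWS is a JSON list of rows, 1 to 5 of them, each written [opening, [dx, dy, dz], [rx, ry, rz]]: the opening from 0.0 (shut) to 1.0 (fully open), then dx, dy, dz in m, then a rotation vector rx, ry, rz in rad; each row is the pose to reach, as a shift and turn from the pose commanded when the command began, along the tool's axes at that moment; what a row does not reach only later rows make up. A row lasts 1/10 s, in which the tool goes at most 0.05 m and 0.15 rad, less where a joint would pass 70% of its speed; a pose out of reach is approached as far as the arm can. The fingers move at their own pace and stop on an object; FORCE is the grip in N (left out, the last holds). Time passes only in rows, so rows that do not move let the fingers close. It prints the time, the measured TCP pose, the force, the opening and the grip force at its end. Input that does not fit is refused with a message, and nothing moves.
- status.read_state(): the state, without advancing time (a new reading comes with each control period).
- grab_frame(name): name is "scene" or "top"; returns a dict with "frame" (420x560x3 uint8, blue, green, red), "mtx" (3x3 intrinsics, pixels), "dist" ([k1, k2, p1, p2, k3] as OpenCV has them; the pictures are not rectified), "R" (3x3) and "t" (3): a world point X has camera coordinates R X + t. Camera axes: x right, y down, z forward; pixel columns grow to the right and rows downward; lengths in m; the calibration is good to about 2 mm. A picture is of the moment at which its call begins. There is no depth.
- bot.job_done(): hands the job in; it is judged then, once.
The state is a dict: "t": time; "joint_pos": joint angles; "qvel": joint speeds; "effort": joint torques, N m; "tool_pos": TCP position; "orientation": TCP orientation; "contact_force": force on the tool from outside, world axes, zero at the start; "torque": the same for the moment, N m; "gripper_width": opening from 0.0 (shut) to 1.0 (fully open); "gripper_force": force on a finger pad.
Only numpy, scipy, OpenCV 4.12 (cv2) and the standard library are available. Lean on these libraries where they do the work, as an engineer would, in place of code of your own. Each camera call takes 0.05 s, during which the arm holds its last target. There are 200 camera calls.

## Working session

There is one attempt and no reset: what is moved stays moved. The work goes in short steps, Python scripts to look and compute and a shell command to move; the robot and the scene stay as the last step left them, time stands still between calls to the robot, and variables do not carry over. Pictures are saved under pics/ and viewed, at most 10 in all, crops included, and the job is handed in when it is done.

```bash
ls; mkdir -p pics
python3 - <<'E'
from rig import bot, status, grab_frame
import cv2,numpy as np
for n in("scene","top"):
    f=grab_frame(n); cv2.imwrite(f"pics/{n}0.png",f["frame"]); np.savez(f"pics/{n}0.npz",**f)
    print(n,f["mtx"].tolist(),f["dist"],np.round(f["R"],3).tolist(),f["t"], -np.array(f["R"]).T@np.array(f["t"]))
print(status.read_state(),bot.tcp_to_grasp)
E
```

```text
drive.py
pics
rig.py
scene [[514.5572355478674, 0.0, 269.6177144683739], [0.0, 514.5572355478674, 213.37704494135997], [0.0, 0.0, 1.0]] [0.00022601 0.         0.         0.         0.        ] [[-0.768, -0.641, -0.017], [-0.444, 0.55, -0.707], [0.462, -0.535, -0.707]] [0.51242483 0.36247486 1.51448786] [-0.14540633  0.93932198  1.33572898]
top [[442.5064167192596, 0.0, 273.2222803106838], [0.0, 442.5064167192596, 210.2215799810964], [0.0, 0.0, 1.0]] [0.01304323 0.         0.         0.         0.        ] [[0.01, -1.0, 0.016], [-0.993, -0.012, -0.114], [0.115, -0.015, -0.993]] [0.08653987 0.60449941 1.53011067] [0.42424684 0.11593952 1.58767755]
{'t': 0.1, 'joint_pos': array([ 1.10189315e+00,  2.45737625e-01,  1.55891502e+00, -5.78093221e-06,
        1.33872592e+00, -1.74120618e-01]), 'qvel': array([-0.00110152, -0.00318893, -0.0037766 , -0.00148692,  0.00034944,
       -0.00064492]), 'effort': array([ 3.91976482e-05, -4.30670035e+01, -3.27128363e+01, -1.00320453e-04,
        2.84825692e-03, -2.36575261e-06]), 'tool_pos': array([0.18861706, 0.6214917 , 0.23028244]), 'orientation': array([ 1.46857482e-01,  9.89157259e-01, -8.48083655e-04, -2.79505403e-04]), 'contact_force': array([-0.47479501, -0.04653073,  0.01679524]), 'torque': array([ 0.02044321, -0.00655655,  0.03314809]), 'gripper_force': 0.0, 'gripper_width': 1.0046209608498178} 0.0187
```

View pics/scene0.png

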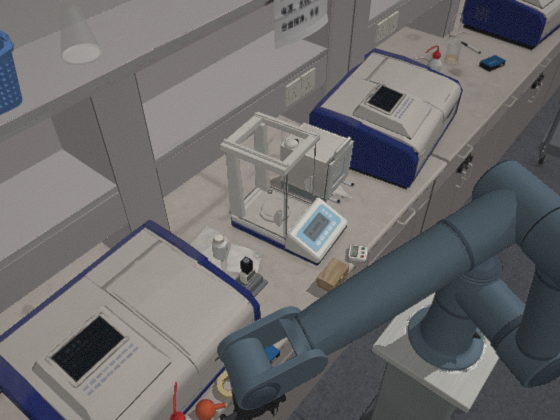

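View pics/top0.png

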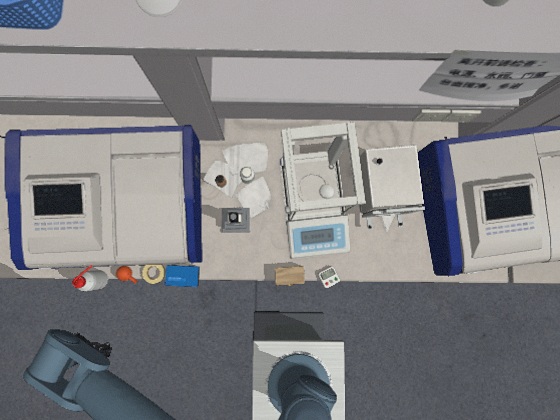

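The top view shows the holder with the gauge at about (235,217), the balance at (320,190) and the cabinet at (392,180) with its door lip at about (392,212). In the scene view the gauge is at (246,268) and the cabinet at (335,170). Next I'll enlarge the relevant regions.

Run:
```python
import cv2,numpy as np
s=cv2.imread("pics/scene0.png");t=cv2.imread("pics/top0.png")
def z(i,x,y,w,h,k):return cv2.resize(i[y:y+h,x:x+w],None,fx=k,fy=k,interpolation=cv2.INTER_CUBIC)
a=np.vstack([z(s,285,120,80,60,5),z(t,355,140,80,60,5)])
b=np.vstack([z(s,210,240,80,60,5),z(t,200,180,80,60,5)])
cv2.imwrite("pics/crop1.png",np.hstack([a,b]))
```

```text
(no output)
```

View pics/crop1.png

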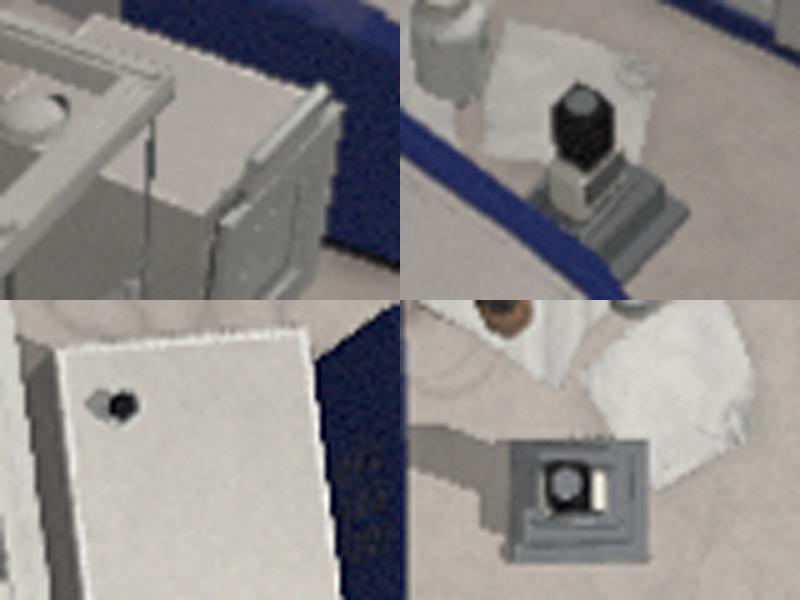

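Run:
```python
import cv2,numpy as np
s=cv2.imread("pics/scene0.png");t=cv2.imread("pics/top0.png")
def z(i,x,y,w,h,k):return cv2.resize(i[y:y+h,x:x+w],None,fx=k,fy=k,interpolation=cv2.INTER_CUBIC)
a=np.hstack([z(t,355,185,80,60,5),z(s,305,125,50,37,8)[:300]])
b=np.hstack([z(t,210,195,50,37,8)[:296],z(s,220,245,50,37,8)[:296]])
cv2.imwrite("pics/crop2.png",np.vstack([a,b]))
```

```text
Traceback (most recent call last):
ValueError: all the input array dimensions except for the concatenation axis must match exactly, but along dimension 0, the array at index 0 has size 300 and the array at index 1 has size 296
```

Run:
```python
import cv2,numpy as np
s=cv2.imread("pics/scene0.png");t=cv2.imread("pics/top0.png")
def z(i,x,y,w,h,k):return cv2.resize(i[y:y+h,x:x+w],None,fx=k,fy=k,interpolation=cv2.INTER_CUBIC)
a=np.hstack([z(t,355,185,80,60,5)[:296],z(s,305,125,50,37,8)])
b=np.hstack([z(t,210,195,50,37,8)[:296],z(s,220,245,50,37,8)[:296]])
cv2.imwrite("pics/crop2.png",np.vstack([a,b]))
```

```text
(no output)
```

View pics/crop2.png

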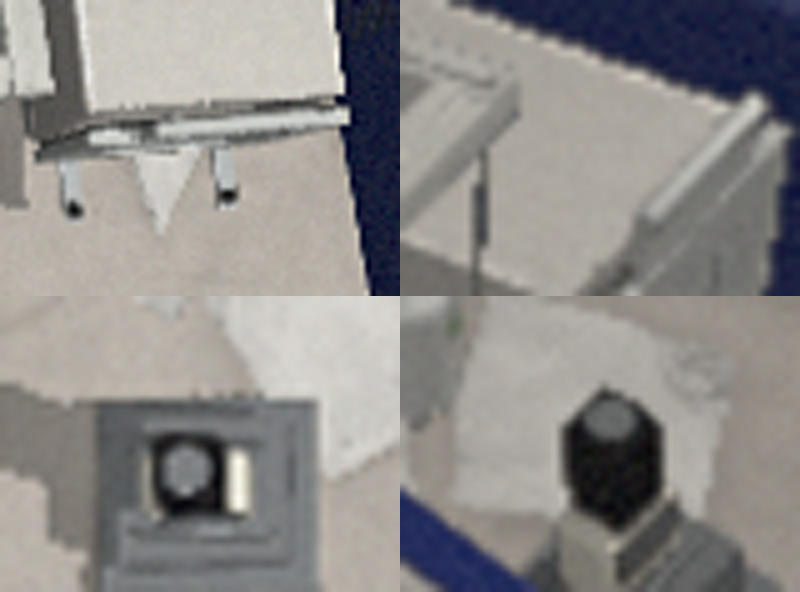

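```bash
cat > h.py <<'E'
import cv2,numpy as np
def ray(F,uv):
    p=cv2.undistortPoints(np.array([[uv]],float),F["mtx"],F["dist"]).ravel()
    R=np.array(F["R"]);return -R.T@F["t"],R.T@np.array([p[0],p[1],1.])
def plane(F,uv,z):
    c,d=ray(F,uv);return c+d*(z-c[2])/d[2]
def tri(F,a,G,b):
    c,d=ray(F,a);e,f=ray(G,b);d/=np.linalg.norm(d);f/=np.linalg.norm(f)
    s=np.linalg.lstsq(np.c_[d,-f],e-c,rcond=None)[0]
    p,q=c+s[0]*d,e+s[1]*f;return (p+q)/2,np.linalg.norm(p-q)
def proj(F,X):
    return cv2.projectPoints(np.array([X],float),cv2.Rodrigues(np.array(F["R"]))[0],np.array(F["t"]),F["mtx"],F["dist"])[0].ravel()
E
python3 - <<'E'
from h import *
np.set_printoptions(precision=4,suppress=True)
S=dict(np.load("pics/scene0.npz"));T=dict(np.load("pics/top0.npz"))
print("cap",tri(T,(233,216.3),S,(246.2,260.3)))
print("lipL",tri(T,(386.4,211),S,(334.8,151.8)));print("lipR",tri(T,(418.2,208.6),S,(350.6,137.8)))
c=[plane(T,u,.215) for u in [(372.6,206.8),(424,204.6),(416,145.6),(367.4,150.4)]]
for i in range(4): print(c[i],np.linalg.norm(c[i]-c[i-1]))
d=c[0]-c[1];m=(c[0]+c[1])/2
print("yaw front",np.arctan2(-d[0],d[1]),"side",[np.arctan2(*(c[a]-c[b])[[1,0]]) for a,b in((3,0),(2,1))],m)
# case front upper edge & holder plate corners
print("holder",[plane(T,u,.0) for u in [(222,208),(249.5,208),(223,232)]],"holder top edges")
E
```

```text
cap (array([0.5698, 0.2267, 0.1296]), np.float64(0.0022455148972841234))
lipL (array([ 0.5814, -0.2491,  0.2482]), np.float64(0.002143913981034209))
lipR (array([ 0.5878, -0.3496,  0.2451]), np.float64(0.004089790880708526))
[ 0.5971 -0.2156  0.215 ] 0.18110850971675602
[ 0.606  -0.3774  0.215 ] 0.16206210263783058
[ 0.7954 -0.3573  0.215 ] 0.19043987415631355
[ 0.7777 -0.2018  0.215 ] 0.1564486127216963
yaw front 0.054923928192261356 side [np.float64(0.0763567749256838), np.float64(0.10620175749641972)] [ 0.6016 -0.2965  0.215 ]
holder [array([0.6133, 0.2775, 0.    ]), array([0.6145, 0.1784, 0.    ]), array([0.5267, 0.2719, 0.    ])] holder top edges
```

```bash
cat > go.py <<'E'
import sys,numpy as np
from rig import bot, status, grab_frame
from scipy.spatial.transform import Rotation as Ro
s=status.read_state();R=Ro.from_quat(s["orientation"])
np.set_printoptions(precision=4,suppress=True)
print("t",s["t"],"tcp",s["tool_pos"],"F",s["contact_force"],"w",s["gripper_width"],s["gripper_force"]);print(R.as_matrix())
if len(sys.argv)>1:
    a=list(map(float,sys.argv[1:]));yaw=a[3]   # yaw: tool y = world y turned by yaw; tool z down
    G=Ro.from_euler('z',yaw)*Ro.from_matrix([[-1,0,0],[0,1,0],[0,0,-1]])
    print("d",R.inv().apply(np.array(a[:3])-s["tool_pos"]),"rv",(R.inv()*G).as_rotvec())
E
python3 go.py 0.30 0.42 0.33 0
python3 - <<'E'
from h import *
T=dict(np.load("pics/top0.npz"))
for u in[(285,215),(361,210),(288,255),(350,252)]:print(u,plane(T,u,.37),plane(T,u,.09))
E
```

```text
t 0.1 tcp [0.1886 0.6215 0.2303] F [-0.4748 -0.0465  0.0168] w 1.0046209608498178 0.0
[[-0.9569  0.2905 -0.0008]
 [ 0.2905  0.9569 -0.0016]
 [ 0.0003 -0.0018 -1.    ]]
d [-0.1651 -0.1606 -0.0995] rv [-0.0017 -0.0006 -0.2948]
(285, 215) [0.55182029 0.06536147 0.37      ] [0.58115529 0.05373125 0.09      ]
(361, 210) [ 0.5682674  -0.14574062  0.37      ] [ 0.60138435 -0.2059129   0.09      ]
(288, 255) [0.44175486 0.05636914 0.37      ] [0.44578076 0.04267117 0.09      ]
(350, 252) [ 0.45175231 -0.11395792  0.37      ] [ 0.45807708 -0.1668219   0.09      ]
```

```bash
python3 drive.py '[[0,[-0.035,-0.035,-0.02],[0,0,-0.06]],[0,[-0.07,-0.07,-0.04],[0,0,-0.12]],[0,[-0.105,-0.105,-0.06],[0,0,-0.18]],[0,[-0.135,-0.135,-0.08],[0,0,-0.24]],[0,[-0.165,-0.1606,-0.1],[0,0,-0.295]]]'; python3 go.py 0.38 0.2 0.33 0
```

```text
t: 0.6
tool_pos: [0.2995, 0.4193, 0.3307]
orientation: [-0.002, 1.0, -0.0, -0.0]
contact_force: [1.1, 0.1, 0.4]
gripper_width: 0.143
gripper_force: 0.0
t 0.6 tcp [0.2995 0.4193 0.3307] F [1.0889 0.0832 0.4439] w 0.14299480361483125 0.0
[[-1.     -0.0031 -0.001 ]
 [-0.0031  1.     -0.001 ]
 [ 0.001  -0.001  -1.    ]]
d [-0.0798 -0.2196  0.0009] rv [-0.001  -0.001   0.0031]
```

```bash
python3 drive.py '[[0,[-0.02,-0.045,0],[0,0,0]],[0,[-0.035,-0.09,0],[0,0,0]],[0,[-0.05,-0.135,0],[0,0,0]],[0,[-0.065,-0.18,0],[0,0,0]],[0,[-0.08,-0.22,0],[0,0,0]]]' |sed -n 2p
python3 drive.py '[[0,[-0.005,-0.05,0],[0,0,0]],[0,[-0.01,-0.1,0],[0,0,0]],[0,[-0.015,-0.15,0],[0,0,0]],[0,[-0.02,-0.2,0],[0,0,0]],[0,[-0.02,-0.25,0],[0,0,0]]]'|sed -n 2p
python3 drive.py '[[0,[0,-0.05,0],[0,0,0]],[0,[0,-0.1,0],[0,0,0]],[0,[0,-0.15,0],[0,0,0]],[0,[0,-0.2,0],[0,0,0]],[0,[0,-0.25,0],[0,0,0]]]'|sed -n 2p
python3 go.py 0.617 -0.30 0.32 0.075
```

```text
tool_pos: [0.3795, 0.1993, 0.3305]
tool_pos: [0.3992, -0.0496, 0.3305]
tool_pos: [0.399, -0.2997, 0.3304]
t 2.1 tcp [ 0.399  -0.2997  0.3304] F [ 0.6883 -0.1909  0.5424] w -0.0019575510151664814 0.0
[[-1.      0.0006 -0.0001]
 [ 0.0006  1.      0.0004]
 [ 0.0001  0.0004 -1.    ]]
d [-0.218  -0.0002  0.0103] rv [ 0.0004 -0.     -0.0756]
```

```bash
python3 drive.py '[[0,[-0.045,0,0],[0,0,0]],[0,[-0.09,0,0],[0,0,-0.075]],[0,[-0.135,0,0],[0,0,-0.075]],[0,[-0.18,0,0],[0,0,-0.075]],[0,[-0.22,0,0.0],[0,0,-0.075]]]'|sed -n 2p
python3 drive.py '[[0,[0,0,0.03],[0,0,0]],[0,[0,0,0.06],[0,0,0]],[0,[0,0,0.085],[0,0,0]],[0,[0,0,0.105],[0,0,0]],[0,[0,0,0.105],[0,0,0]]]'
python3 - <<'E'
from rig import bot, status, grab_frame
import cv2,numpy as np
o=[]
for n,(x,y) in dict(scene=(285,110),top=(350,170)).items():
    f=grab_frame(n)["frame"][y:y+80,x:x+95];o.append(cv2.resize(f,None,fx=4,fy=4,interpolation=cv2.INTER_CUBIC))
cv2.imwrite("pics/hook.png",np.hstack(o))
E
```

```text
tool_pos: [0.6214, -0.2973, 0.3297]
t: 3.1
tool_pos: [0.6177, -0.2963, 0.2208]
orientation: [-0.038, 0.999, 0.003, -0.003]
contact_force: [-0.7, -0.1, 0.3]
gripper_width: 0.002
gripper_force: 0.0
```

View pics/hook.png

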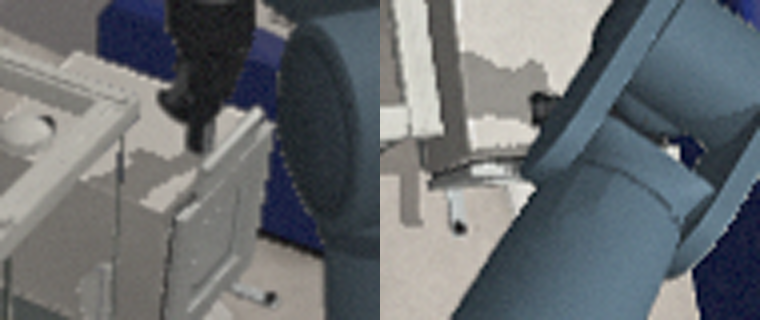

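The picture shows the shut fingers behind the lip, at about (200,140) in the scene half, so I'll pull.

```bash
python3 drive.py '[[0,[0.012,0,0],[0,0,0]],[0,[0.024,0,0],[0,0,0]],[0,[0.036,0,0],[0,0,0]],[0,[0.048,0,0],[0,0,0]],[0,[0.06,0,0],[0,0,0]]]'|sed -n '2p;4p'
python3 drive.py '[[0,[0.01,0,0],[0,0,0]],[0,[0.02,0,0],[0,0,0]],[0,[0.03,0,0],[0,0,0]],[0,[0.03,0,0],[0,0,0]],[0,[0.03,0,0],[0,0,0]]]'|sed -n '2p;4p'
python3 drive.py '[[0,[0,0,-0.04],[0,0,0]],[0,[0,0,-0.09],[0,0,0]],[0,[0,0,-0.14],[0,0,0]],[0,[0,0,-0.14],[0,0,0]],[0,[0,0,-0.14],[0,0,0]]]'|sed -n '1,2p;4p'
```

```text
tool_pos: [0.5586, -0.3022, 0.2261]
contact_force: [0.3, 0.5, -0.8]
tool_pos: [0.5297, -0.3045, 0.2258]
contact_force: [0.4, -0.2, 0.4]
t: 4.7
tool_pos: [0.5307, -0.3047, 0.3677]
contact_force: [0.1, -0.4, 0.6]
```

```bash
python3 drive.py '[[1,[0.04,0,0],[0,0,0.075]],[1,[0.08,0.01,0],[0,0,0.075]],[1,[0.12,0.015,0],[0,0,0.075]],[1,[0.13,0.05,0],[0,0,0.075]],[1,[0.13,0.1,0],[0,0,0.075]]]'|sed -n 2p
python3 drive.py '[[1,[0,0.05,0],[0,0,0]],[1,[0,0.1,0],[0,0,0]],[1,[0,0.15,0],[0,0,0]],[1,[0,0.2,0],[0,0,0]],[1,[0,0.25,0],[0,0,0]]]'|sed -n 2p
python3 drive.py '[[1,[0,0.05,0],[0,0,0]],[1,[0,0.1,0],[0,0,0]],[1,[0,0.15,0],[0,0,0]],[1,[0,0.18,0],[0,0,0]],[1,[0,0.18,0],[0,0,0]]]'|sed -n '1,2p'
python3 - <<'E'
from rig import bot, status, grab_frame
import cv2,numpy as np
o=[]
for n,(x,y) in dict(scene=(280,125),top=(345,180)).items():
    F=grab_frame(n);np.savez(f"pics/{n}1.npz",**F)
    f=F["frame"][y:y+100,x:x+80];o.append(cv2.resize(f,None,fx=5,fy=5,interpolation=cv2.INTER_CUBIC))
cv2.imwrite("pics/door.png",np.hstack(o))
E
python3 go.py 0.45 0.227 0.33 0
```

```text
tool_pos: [0.3909, -0.2145, 0.3633]
tool_pos: [0.3917, 0.0376, 0.3639]
t: 6.2
tool_pos: [0.3914, 0.2184, 0.3634]
t 6.3 tcp [0.3921 0.2158 0.3639] F [-0.9618 -0.1549  0.5201] w 1.0013711102162102 0.0
[[-1.     -0.0019 -0.0033]
 [-0.0019  1.     -0.0013]
 [ 0.0033 -0.0013 -1.    ]]
d [-0.0581  0.0112  0.0337] rv [-0.0013 -0.0033  0.0019]
```

View pics/door.png

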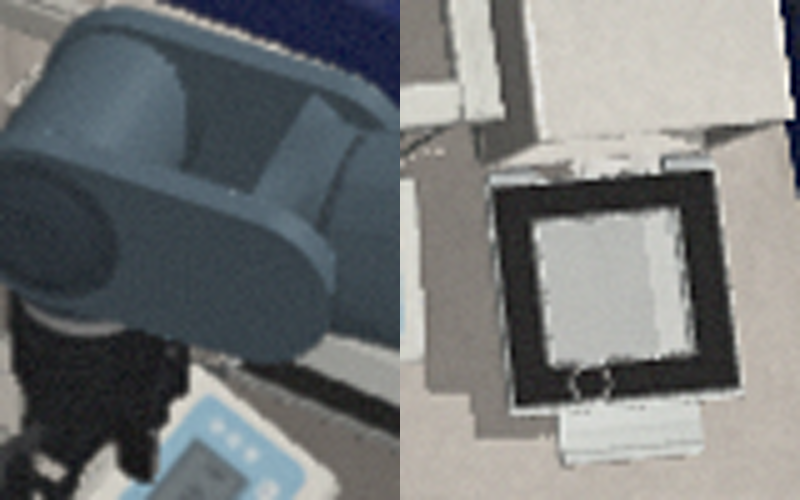

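The top picture shows the door down with the ring at about crop (589,383), which is top pixel (382.8,256.6). Now for the gauge.

```bash
python3 drive.py '[[1,[-0.045,0.008,0.02],[0,0,0]],[1,[-0.09,0.011,0.05],[0,0,0]],[1,[-0.135,0.011,0.08],[0,0,0]],[1,[-0.178,0.011,0.105],[0,0,0]],[1,[-0.178,0.011,0.114],[0,0,0]]]'|sed -n 2p
python3 - <<'E'
from rig import bot, status, grab_frame
from h import *
np.set_printoptions(precision=4,suppress=True)
T=dict(np.load("pics/top1.npz"));S=grab_frame("scene");np.savez("pics/scene2.npz",**S)
r=plane(T,(382.8,256.6),.058);print("ring",r,proj(S,r))
q=[plane(T,(345+a/5,180+b/5),.058) for a,b in((495-400,180),(712-400,172),(740-400,387),(514-400,406))]
for i in range(4):print(q[i],np.linalg.norm(q[i]-q[i-1]))
s=status.read_state()["tool_pos"];print(s)
u,v=map(int,proj(S,r));c=S["frame"][v-40:v+40,u-50:u+50]
a=cv2.resize(c,None,fx=4,fy=4,interpolation=cv2.INTER_CUBIC)
g=S["frame"][220:300,200:300];b=cv2.resize(g,None,fx=4,fy=4,interpolation=cv2.INTER_CUBIC)
print(u-50,v-40);cv2.imwrite("pics/both.png",np.hstack([a,b]))
E
python3 go.py .57 .2265 .25 0
```

```text
tool_pos: [0.5725, 0.2236, 0.2464]
ring [ 0.4442 -0.286   0.058 ] [368.9848 204.0167]
[ 0.5842 -0.223   0.058 ] 0.15670279870594564
[ 0.5916 -0.3748  0.058 ] 0.15197776924836526
[ 0.4426 -0.3904  0.058 ] 0.14981329783957417
[ 0.4279 -0.234   0.058 ] 0.15714174312688756
[0.5709 0.2238 0.2453]
318 164
t 6.85 tcp [0.5709 0.2238 0.2453] F [-1.4908 -1.823  -2.1315] w 0.9994814362292399 0.0
[[-1.      0.0037 -0.0088]
 [ 0.0037  1.     -0.0021]
 [ 0.0088 -0.0021 -1.    ]]
d [ 0.0009  0.0027 -0.0047] rv [-0.0021 -0.0088 -0.0037]
```

View pics/both.png

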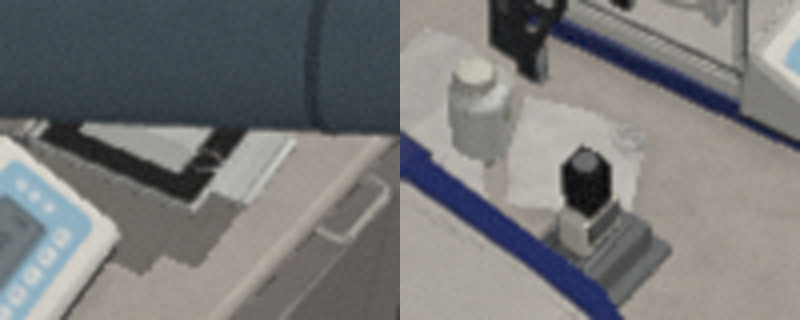

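The ring is at scene (370,204), against a predicted (369,204), so the two views agree. I'll go down on the gauge.

```bash
python3 drive.py '[[1,[0,0,0.02],[0,0,0]],[1,[0,0,0.04],[0,0,0]],[1,[0,0,0.06],[0,0,0]],[1,[0,0,0.06],[0,0,0]],[1,[0,0,0.06],[0,0,0]]]'|sed -n 2p
python3 go.py .5695 .2265 .089 0
python3 - <<'E'
from h import *
T=dict(np.load("pics/top1.npz"));S=dict(np.load("pics/scene2.npz"))
print(tri(T,(382.8,256.6),S,(370,204)))
E
```

```text
tool_pos: [0.5704, 0.226, 0.1929]
t 7.35 tcp [0.5704 0.226  0.1929] F [ 0.1603 -0.2055  0.0617] w 0.9992627020214662 0.0
[[-1.      0.0005  0.0006]
 [ 0.0005  1.      0.0001]
 [-0.0006  0.0001 -1.    ]]
d [0.001  0.0004 0.1039] rv [ 0.0001  0.0006 -0.0005]
(array([ 0.44275901, -0.28698327,  0.05822285]), np.float64(0.003547372323103773))
```

```bash
python3 drive.py '[[1,[0,0,0.025],[0,0,0]],[1,[0,0,0.05],[0,0,0]],[1,[0,0,0.075],[0,0,0]],[1,[0,0,0.095],[0,0,0]],[1,[0,0,0.104],[0,0,0]]]'|sed -n '2p;4p'
python3 drive.py '[[0.6,[0,0,0],[0,0,0]],[0.5,[0,0,0],[0,0,0]],[0.4,[0,0,0],[0,0,0]],[0.3,[0,0,0],[0,0,0]],[0,[0,0,0],[0,0,0]]]' 60
python3 drive.py '[[0,[0,0,0],[0,0,0]],[0,[0,0,0],[0,0,0]],[0,[0,0,0],[0,0,0]],[0,[0,0,0],[0,0,0]],[0,[0,0,0],[0,0,0]]]'
```

```text
tool_pos: [0.5704, 0.2263, 0.0877]
contact_force: [-0.7, 0.5, -0.4]
t: 8.35
tool_pos: [0.5716, 0.2268, 0.0893]
orientation: [-0.0, 1.0, 0.0, 0.001]
contact_force: [-0.2, 0.7, 4.5]
gripper_width: 0.343
gripper_force: 58.8
t: 8.85
tool_pos: [0.5716, 0.2268, 0.0893]
orientation: [-0.0, 1.0, 0.0, 0.001]
contact_force: [-2.0, 1.5, 5.5]
gripper_width: 0.347
gripper_force: 59.0
```

```bash
python3 drive.py '[[0,[0,0,-0.01],[0,0,0]],[0,[0,0,-0.02],[0,0,0]],[0,[0,0,-0.03],[0,0,0]],[0,[0,0,-0.045],[0,0,0]],[0,[0,0,-0.06],[0,0,0]]]'|sed -n '2p;4p'
python3 drive.py '[[0,[0,0,-0.04],[0,0,0]],[0,[0,0,-0.08],[0,0,0]],[0,[0,0,-0.12],[0,0,0]],[0,[0,0,-0.15],[0,0,0]],[0,[0,0,-0.15],[0,0,0]]]'|sed -n '2p;4p'
python3 drive.py '[[0,[0.045,0,0],[0,0,0]],[0,[0.09,0,0],[0,0,0]],[0,[0.135,0,0],[0,0,0]],[0,[0.172,0,0],[0,0,0]],[0,[0.172,0,0],[0,0,0]]]'
python3 go.py .4 -0.03 .3 0
```

```text
tool_pos: [0.5706, 0.2266, 0.149]
contact_force: [0.5, -0.6, -2.0]
tool_pos: [0.5731, 0.2271, 0.3055]
contact_force: [0.6, -0.1, -1.5]
t: 10.35
tool_pos: [0.3946, 0.2266, 0.2962]
orientation: [-0.001, 1.0, -0.0, -0.001]
contact_force: [-0.1, -0.3, -1.2]
gripper_width: 0.34
gripper_force: 59.6
t 10.35 tcp [0.3946 0.2266 0.2962] F [-0.0836 -0.3064 -1.2163] w 0.3401357597014079 59.563350677490234
[[-1.     -0.0023 -0.0027]
 [-0.0023  1.     -0.0003]
 [ 0.0027 -0.0003 -1.    ]]
d [-0.0048 -0.2567 -0.0037] rv [-0.0003 -0.0027  0.0023]
```

```bash
python3 drive.py '[[0,[0,-0.05,0],[0,0,0]],[0,[0,-0.1,0],[0,0,0]],[0,[0,-0.15,0],[0,0,0]],[0,[0,-0.2,0],[0,0,0]],[0,[0,-0.25,0],[0,0,0]]]'|sed -n '2p'
python3 drive.py '[[0,[0,-0.05,0],[0,0,0]],[0,[0,-0.1,0],[0,0,0]],[0,[0,-0.15,0],[0,0,0]],[0,[0,-0.2,0],[0,0,0]],[0,[0,-0.25,0],[0,0,0]]]'|sed -n '2p'
python3 drive.py '[[0,[-0.025,-0.012,0.04],[0,0,0]],[0,[-0.049,-0.012,0.08],[0,0,0]],[0,[-0.049,-0.012,0.115],[0,0,0]],[0,[-0.049,-0.012,0.115],[0,0,0]],[0,[-0.049,-0.012,0.115],[0,0,0]]]'
python3 go.py .445 -0.2865 .18 0
python3 - <<'E'
from rig import bot, status, grab_frame
from h import *
o=[]
for n,(x,y) in dict(scene=(310,140),top=(335,190)).items():
    F=grab_frame(n);np.savez(f"pics/{n}3.npz",**F)
    o.append(cv2.resize(F["frame"][y:y+100,x:x+80],None,fx=5,fy=5,interpolation=cv2.INTER_CUBIC))
cv2.imwrite("pics/over.png",np.hstack(o))
E
```

```text
tool_pos: [0.3983, -0.0254, 0.2973]
tool_pos: [0.3981, -0.2759, 0.297]
t: 11.85
tool_pos: [0.4475, -0.2855, 0.1825]
orientation: [-0.0, 1.0, 0.0, -0.001]
contact_force: [0.7, 0.2, -1.6]
gripper_width: 0.344
gripper_force: 60.3
t 11.85 tcp [ 0.4475 -0.2855  0.1825] F [ 0.7341  0.2134 -1.5536] w 0.34400633678445425 60.314215421676636
[[-1.     -0.0001 -0.0011]
 [-0.0001  1.      0.001 ]
 [ 0.0011  0.001  -1.    ]]
d [ 0.0025 -0.001   0.0025] rv [ 0.001  -0.0011  0.0001]
```

View pics/over.png

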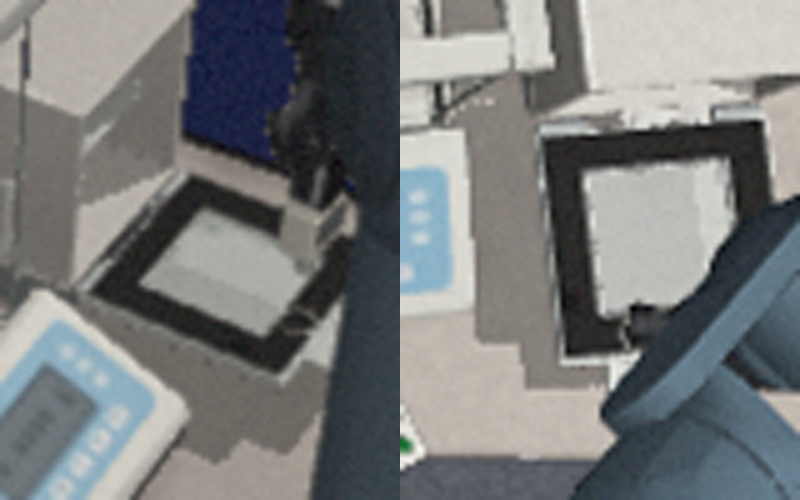

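Run:
```python
from h import *
S=dict(np.load("pics/scene3.npz"))
f=lambda p:np.round((p-np.array([310,140]))*5,1)
z=.1825-.0733
for dx in(-.004,-.002,0,.003):print(dx,"foot",f(proj(S,(.4475+dx,-.2855,z))),"headbot",f(proj(S,(.4475+dx,-.2855,z+.024))))
print("ring",[f(proj(S,p)) for p in((.443,-.287,.058),(.4442,-.286,.058))])
for u in[(302,322)]:print(plane(S,(310+u[0]/5,140+u[1]/5),.058))
c=S["frame"][172:212,350:390];cv2.imwrite("pics/foot.png",cv2.resize(c,None,fx=14,fy=14,interpolation=cv2.INTER_CUBIC))
```

```text
-0.004 foot [304.2 268.1] headbot [308.5 242.7]
-0.002 foot [301.8 266.9] headbot [306.  241.4]
0 foot [299.3 265.7] headbot [303.5 240.2]
0.003 foot [295.6 263.9] headbot [299.8 238.4]
ring [array([297.1, 320.1]), array([294.9, 320.1])]
[ 0.43928803 -0.28750465  0.058     ]
```

View pics/foot.png

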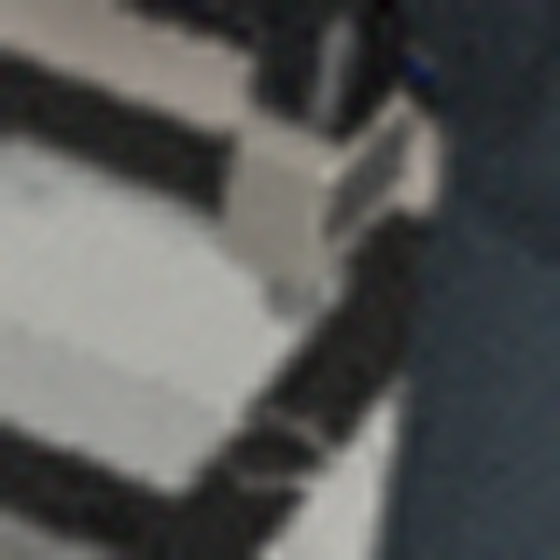

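Run:
```python
from h import *
T=dict(np.load("pics/top1.npz"));T0=T
S=dict(np.load("pics/scene3.npz"))
def cen(F,u,v,r):
    g=F["frame"].mean(2);u0,v0=int(round(u)),int(round(v))
    p=g[v0-r:v0+r+1,u0-r:u0+r+1];print(p.astype(int))
cen(T,382.4,256.2,7);cen(S,369.5,203.7,8)
print(tri(T,(382.4,256.2),S,(369.5,203.7)),plane(T,(382.4,256.2),.058),plane(S,(369.5,203.7),.058))
```

```text
[[195 186 184 188 186 185 183 181 181 186 183 185 185 184 184]
 [200 185 185 184 185 183 186 183 184 183 185 185 177 178 183]
 [200 181 178 181 177 180 182 187 186 183 196 169 134 133 145]
 [186 136 135 142 126 149 163 180 178 173 197 104 106  84  82]
 [ 86 111  87  81  84 117 161 133 100 100  76  61  35  30  37]
 [ 37  36  34  38  68 121  37  29  34  35  71 131  32  38  42]
 [ 45  35  38  52  80  42  40  37  47  35  60 113  47  43  36]
 [ 37  40  31  61 106  40  38  40  37  36  41  54  78  38  39]
 [ 46  41  41  65 116  57  37  41  42  39  49  82  70  38  42]
 [ 41  38  45  38  73 118  38  37  36  32  68 133  31  36  36]
 [ 35  33  38  30  60 119  64  76  73 104 114 116  64  86  88]
 [ 67  73  96  91 108 111 134 166 158 199 197 142 148 177 178]
 [142 151 187 181 208 197 205 202 207 213 217 208 209 206 204]
 [176 186 221 207 192 177 197 175 209 211 210 214 213 211 212]
 [119 129 220 212 211 215 216 215 213 214 211 214 213 210 212]]
[[170 168 172 171 172 171 172 175 160 103  53  36  35  37  35  38  34]
 [172 170 169 169 171 171 173 165 112  58  32  36  37  40  41  33  37]
 [167 169 16
[... 512 characters left out ...]
45  49  47  62  85 125 162 173 172 127  65]
 [146 109  56  35  38  71  68  74  76 117 148 166 173 176 173 109  59]
 [ 74  51  31  35  35  39  42  43  40  85 161 177 176 177 177 106  54]
 [ 40  34  34  34  38  33  35  36  64 134 178 179 176 182 170  93  50]
 [ 35  38  35  38  32  38  28  51 105 160 176 175 179 177 151  82  48]
 [ 37  36  35  37  34  35  45  94 145 170 172 179 180 177 142  75  48]
 [ 40  31  36  33  34  40  89 165 162 165 171 176 182 175 123  65  46]
 [ 37  39  37  36  36  64 133 167 121 113 126 154 174 167 101  55  49]]
(array([ 0.4440335 , -0.28510712,  0.06034272]), np.float64(0.003674385445269163)) [ 0.44559787 -0.28467731  0.058     ] [ 0.4436873  -0.28856658  0.058     ]
```

```bash
python3 - <<'E'
from h import *
np.set_printoptions(precision=4,suppress=True)
S=dict(np.load("pics/scene0.npz"));T=dict(np.load("pics/top0.npz"))
print([plane(T,(233,216.3),.133),plane(S,(246.2,260.3),.133)])
for F,x,y in((T,226,208),(S,238,252)): print(F["frame"].mean(2)[y:y+20,x:x+18].astype(int))
E
python3 drive.py '[[0,[0.0025,-0.0015,0.012],[0,0,0]],[0,[0.0025,-0.0015,0.025],[0,0,0]],[0,[0.0025,-0.0015,0.036],[0,0,0]],[0,[0.0025,-0.0015,0.042],[0,0,0]],[0,[0.0025,-0.0015,0.042],[0,0,0]]]'
```

```text
[array([0.5703, 0.2271, 0.133 ]), array([0.5668, 0.2281, 0.133 ])]
[[ 94  85  86  81  92  92  91  99  92  90  99 105 103 111 113 117 121 122]
 [ 93  92  93  96  91  94  90  96  95  94  95  90  96  95  92 102 124 123]
 [ 97 100 110 116 116 117 116 117 114 115 116 116 112 111 114 119 120 118]
 [ 93  98 125 120 117 119 119 118 116 117 118 124 125 126 125 127 127 122]
 [ 87  87  84  75  58  43  48  58  59  60  69  96 116 113 118 115 122 123]
 [ 86  90  77  37  29  39  65  72  52  34  30  41  81 101  94  94 102 118]
 [ 80 104  97  37  43  90 119 130 106  76  21  34 109 172 148 111 115 123]
 [ 92 104 124  47  78 135 129 124 131 120  51  23 129 231 210 126 123 125]
 [ 88 109 140  44  80 127 128 127 130 122  70  15 134 231 212 142 125 124]
 [ 91 110 136  42  77 128 126 124 126 118  55  17 132 233 212 146 123 126]
 [ 89 112 132  43  69 114 128 135 119 106  30  19 136 232 214 143 120 126]
 [ 91 110 135  59  29  56 116 138  66  41  37  27 138 232 214 144 122 122]
 [ 88 106 137  77  26  27  30  27  25  34  32  24 136 236 221 150 124 123]
 [100 114 133 106  57  18  11  20  23  30  24  26 112 209 
[... 1426 characters left out ...]
 58 160 173 170]
 [170 172  88  30  19  29  22  28  26  30  22  15  16  22  59 160 174 169]
 [175 173  96  30  25  20  24  20  20  16  25  27  25  13  61 162 175 174]
 [177 172 105  42  24  15  27  17  24  21  27  19  20  18  58 161 174 174]
 [175 174 122  51  23  23  16  16  22  19  19  24  22  16  56 152 169 176]
 [173 177 170  89  25  21  21  30  19  15  22  22  15  20  75 166 148 171]
 [171 175 176  88  34  12  23  28  18  21   9  19  21  54  98 121 112 162]
 [170 173 162 102  57  32  23  14  10  22  18  25  54  84 108  70  81 150]]
t: 12.45
tool_pos: [0.4445, -0.2862, 0.1391]
orientation: [-0.0, 1.0, 0.001, -0.001]
contact_force: [0.3, 0.5, -2.4]
gripper_width: 0.346
gripper_force: 60.5
```

```bash
python3 drive.py '[[0,[-0.002,-0.0016,0.002],[0,0,0]],[0,[-0.002,-0.0016,0.004],[0,0,0]],[0,[-0.002,-0.0016,0.004],[0,0,0]],[0,[-0.002,-0.0016,0.004],[0,0,0]]]'
python3 - <<'E'
from rig import bot, status, grab_frame
from h import *
o=[]
for n,(x,y) in dict(scene=(350,178),top=(365,230)).items():
    F=grab_frame(n);np.savez(f"pics/{n}4.npz",**F)
    o.append(cv2.resize(F["frame"][y:y+40,x:x+40],None,fx=10,fy=10,interpolation=cv2.INTER_CUBIC))
cv2.imwrite("pics/fin.png",np.hstack(o))
S=dict(np.load("pics/scene4.npz"));p=status.read_state()["tool_pos"]
f=lambda q:np.round((q-np.array([350,178])+.5)*10-.5)
print(p,"foot exp",f(proj(S,p-[.002,0,.0733])),"ring",f(np.array([369.4,203.8])))
E
```

```text
t: 12.85
tool_pos: [0.4474, -0.2886, 0.137]
orientation: [-0.0, 1.0, -0.0, 0.0]
contact_force: [-0.0, -0.8, -2.7]
gripper_width: 0.343
gripper_force: 60.5
[ 0.44737141 -0.28862087  0.13700399] foot exp [197. 248.] ring [198. 263.]
```

View pics/fin.png

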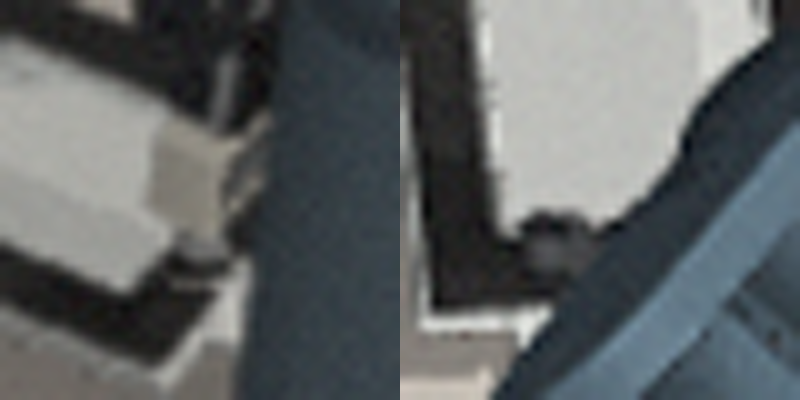

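The scene half shows the foot (about crop (199,248)) directly above the ring (about (198,262)), offset only by the height that remains. I'll lower it with force feedback.

```bash
python3 drive.py '[[0,[0,0,0.001],[0,0,0]],[0,[0,0,0.002],[0,0,0]],[0,[0,0,0.003],[0,0,0]],[0,[0,0,0.003],[0,0,0]],[0,[0,0,0.003],[0,0,0]]]'|sed -n '2p;4p'
python3 drive.py '[[0,[0,0,0.0005],[0,0,0]],[0,[0,0,0.001],[0,0,0]],[0,[0,0,0.001],[0,0,0]],[0,[0,0,0.001],[0,0,0]]]'|sed -n '2p;4p'
```

```text
tool_pos: [0.4472, -0.2885, 0.1337]
contact_force: [0.7, 0.2, -1.2]
tool_pos: [0.4473, -0.2886, 0.133]
contact_force: [-0.1, 0.4, 0.4]
```

```bash
for i in 1; do python3 drive.py '[[0,[0,0,0.0005],[0,0,0]],[0,[0,0,0.0005],[0,0,0]],[0,[0,0,0.0005],[0,0,0]]]'|sed -n '2p;4p'
python3 drive.py '[[0,[0,0,0.0004],[0,0,0]],[0,[0,0,0.0004],[0,0,0]],[0,[0,0,0.0004],[0,0,0]]]'|sed -n '2p;4p'; done
```

```text
tool_pos: [0.4474, -0.2886, 0.1324]
contact_force: [-0.9, 0.5, 1.1]
tool_pos: [0.4473, -0.2886, 0.132]
contact_force: [-0.4, 0.9, 1.1]
```

```bash
python3 drive.py '[[0,[0,0,0.0003],[0,0,0]],[0,[0,0,0.0003],[0,0,0]],[0,[0,0,0.0003],[0,0,0]]]'|sed -n '2p;4p'
python3 drive.py '[[0,[0,0,0.0003],[0,0,0]],[0,[0,0,0.0003],[0,0,0]],[0,[0,0,0.0003],[0,0,0]]]'|sed -n '2p;4p'
```

```text
tool_pos: [0.4473, -0.2886, 0.1317]
contact_force: [-0.3, 1.4, 1.2]
tool_pos: [0.4474, -0.2886, 0.1314]
contact_force: [-0.2, 0.9, 2.9]
```

```bash
python3 drive.py '[[0,[0,0,0.0002],[0,0,0]],[0,[0,0,0.0002],[0,0,0]],[0,[0,0,0.0002],[0,0,0]]]'|sed -n '2p;4p'
python3 drive.py '[[0,[0,0,0.0002],[0,0,0]],[0,[0,0,0.0002],[0,0,0]],[0,[0,0,0.0002],[0,0,0]]]'|sed -n '2p;4p'
```

```text
tool_pos: [0.4474, -0.2886, 0.1312]
contact_force: [-0.0, 1.3, 3.8]
tool_pos: [0.4474, -0.2887, 0.1312]
contact_force: [-0.2, 2.4, 5.4]
```

```bash
python3 drive.py '[[0,[0,0,0.0003],[0,0,0]],[0,[0,0,0.0003],[0,0,0]],[0,[0,0,0.0003],[0,0,0]]]'|sed -n '2p;4p'
for i in 1 2 3; do python3 drive.py '[[0,[0,0,0],[0,0,0]]]'|sed -n '2p;4p'; done
```

```text
tool_pos: [0.4474, -0.2887, 0.1312]
contact_force: [-1.9, 1.6, 7.1]
tool_pos: [0.4474, -0.2887, 0.1312]
contact_force: [-0.9, 2.0, 5.9]
tool_pos: [0.4475, -0.2887, 0.1312]
contact_force: [-1.8, 1.0, 6.5]
tool_pos: [0.4474, -0.2887, 0.1312]
contact_force: [-1.4, 1.8, 6.8]
```

```bash
python3 drive.py '[[0,[0,0,0.0002],[0,0,0]],[0,[0,0,0.0004],[0,0,0]],[0,[0,0,0.0004],[0,0,0]]]'|sed -n '2p;4p'
for i in 1 2 3; do python3 drive.py '[[0,[0,0,0],[0,0,0]]]'|sed -n '1,6p'; done
```

```text
tool_pos: [0.4475, -0.2887, 0.1312]
contact_force: [-1.7, 3.5, 9.4]
t: 16.65
tool_pos: [0.4475, -0.2887, 0.1311]
orientation: [-0.0, 1.0, -0.0, 0.0]
contact_force: [-1.5, 2.7, 7.9]
gripper_width: 0.342
gripper_force: 61.8
t: 16.75
tool_pos: [0.4475, -0.2887, 0.1311]
orientation: [-0.0, 1.0, -0.0, 0.0]
contact_force: [-2.6, 3.7, 9.0]
gripper_width: 0.347
gripper_force: 61.8
t: 16.85
tool_pos: [0.4475, -0.2887, 0.1312]
orientation: [-0.0, 1.0, -0.0, 0.0]
contact_force: [-1.4, 1.9, 8.1]
gripper_width: 0.346
gripper_force: 61.8
```

The push is about 10 N and steady, and the TCP height of 0.131 is what a flush foot should give. I'll hand the job in.

```bash
python3 -c "
from rig import bot, status, grab_frame
print(bot.job_done())"
```

```text
the job is handed in; nothing more can be done
None
```

The job is handed in, verdict not shown: the door is down, and the gripper still holds the gauge upright on the gasket ring at about 10 N; by camera the foot is centred to within about 2 mm.

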